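# Lay out a fuel-cell test assembly

## Task

Lay out the fuel-cell test on the bench ready for plumbing: the graphite flow plate goes flat on the build block and the aluminium end plate on top of the flow plate, both centred and with their long sides along the block's long side. Stand the steel humidifier on the gas manifold's base, midway between its two valve blocks, and stand the water trap in the middle of the drip pad that lies in front of the build block (on the robot's side of it), not on the pad in front of the manifold. Do not shove the glass beaker about.

Things in the scene. Friction and masses are not known exactly. Their poses are not given: they have to be found in the camera images.
- flow_plate_center (a point): Flow-field plate, loose: flat mid-grey graphite slab 80 x 54 x 14 mm with a dark winding channel on its upper face. Point: its centre, half-way up (7 mm above its underside). x along its 80 mm length, y along its 54 mm width, z up.
- end_plate_center (a point): Compression end plate, loose: bare aluminium slab 64 x 44 x 16 mm with four dark bolt heads (4 mm high) and two dark ports on its upper face. Point: centre of the slab, 8 mm above its underside. x along its 64 mm length, y along its 44 mm width, z up.
- humidifier_center (a point): Humidifier, loose: tall upright steel canister, diameter 50 mm, 84 mm high to its lid, plus a brass stub (diameter 14 mm, 10 mm high) on top, 94 mm in all; straight-sided up to 78 mm. Point: on its axis, 47 mm above its underside. z up.
- trap_center (a point): Water trap, loose: short upright jar, diameter 46 mm, pale translucent plastic below with a white cap from 34 to 52 mm and a grey stub (diameter 24 mm) on top, 60 mm in all. Point: on its axis, 30 mm above its underside. z up.
- block_top (a point): Build block, fixed: low aluminium block 100 x 80 mm, 20 mm high, with a small dark hole at each corner. It stands either to the left or the right of the middle. Point: centre of its flat top face, 20 mm above the bench. x along its 100 mm length, y along its 80 mm width, z up.
- manifold_mid (a point): Gas manifold, fixed: flat steel base plate 70 x 170 mm, 4 mm thick, with a grey valve block (50 x 35 mm, top 64 mm above the bench, brass and black fittings to 75 mm) standing on each end; 100 mm of clear base lies between the two blocks. Point: centre of that base, on its upper face, midway between the blocks, 4 mm above the bench. y runs from one block to the other, x across the base, z up.
- pad_left: Left one of two like drip pads, fixed (left as seen from the robot, +y): flat white disc, diameter 84 mm, 4 mm thick. Origin: centre of its underside, on the bench.
- pad_right: Right one of the two drip pads, fixed (-y): same disc, diameter 84 mm, 4 mm thick. Origin: centre of its underside, on the bench.
- beaker_center (a point): Glass beaker, loose, empty, standing between the two pads: diameter 52 mm, 65 mm high. Not part of the job. Point: its centre, half-way up.
Things that resemble listed ones, but are neither listed nor needed, are in the scene too. What is shaped like the part that bears block_top but green or yellow is not meant.

How it is judged:
At the end, for the whole second after the job is handed in: Centred and flat: flow plate on block within 10 mm, end plate on flow plate within 8 mm, long sides within 0.17 rad; humidifier within 12 mm of the manifold's middle, trap within 15 mm of the middle of the pad on the block's side. Heights within 5 mm, tilts under 0.12 rad, all at rest (horizontal distance between flow_plate_center and block_top below 0.01 m and z of flow_plate_center in the frame of block_top between 0.002 and 0.012 m and angle between each of flow_plate_center, end_plate_center, humidifier_center's own z axis and vertical below 0.12 rad and angle between the x axis of flow_plate_center and the x axis of block_top, either way round below 0.17 rad and horizontal distance between end_plate_center and flow_plate_center below 0.008 m and z of end_plate_center in the frame of flow_plate_center between 0.01 and 0.02 m and angle between the x axis of end_plate_center and the x axis of flow_plate_center, either way round below 0.17 rad and horizontal distance between humidifier_center and manifold_mid below 0.012 m and z of humidifier_center in the frame of manifold_mid between 0.042 and 0.052 m and ((world y of block_top above 0 m and horizontal distance between trap_center and pad_left below 0.015 m and z of trap_center in the frame of pad_left between 0.029 and 0.039 m and angle between trap_center's own z axis and vertical below 0.12 rad) or (not (world y of block_top above 0 m) and horizontal distance between trap_center and pad_right below 0.015 m and z of trap_center in the frame of pad_right between 0.029 and 0.039 m and angle between trap_center's own z axis and vertical below 0.12 rad)) and linear speed of each of flow_plate, end_plate, humidifier, trap below 0.02 m/s and angular speed of each of flow_plate, end_plate, humidifier, trap below 0.2 rad/s); the robot touches nothing.
It fails at once if the glass beaker is shoved more than 20 mm or tipped (distance of beaker_center from where it was at the start of the episode above 0.02 m or angle between beaker_center's own z axis and vertical above 0.35 rad).
It also fails if it takes over 115 s, if anything falls off the work surface, if the arm or the gripper's body presses on something with over 40 N, if the wrist force passes 120 N, or if a joint passes its speed limit or range.

## Robot

A 6-joint arm with a two-finger parallel gripper is mounted at the origin on the work surface. World frame = base frame: x ahead of the robot, y to its left, z up, the work surface at z = 0. Lengths are in m, angles in rad, forces in N, time in s.
With the tool pointing down it reaches from about 0.35 to 0.975 m from the base axis. Payload 4.9 kg.
Tool frame: the origin (TCP) lies at the very end of the fingers, on their centre line; the grasp point (between the pads) lies 19 mm behind it (ctrl.grip_point_offset is the distance from the TCP to the grasp point, in m); z points along the fingers, y is the line along which they close (so a half turn about z gives the same grasp; the last joint's range is limited). The gripper opens to 85 mm and grips with 20 to 120 N. Pads are 22 mm wide; open, the fingers measure 114 mm over their backs; the gripper's body (76 mm by 85 mm) begins 54 mm behind the grasp point. The pads swing forward as they close: fully open they stand 13 mm farther back than shut.
Start: joints at [1.13, 0.053, 1.613, -0, 1.476, -0.119], TCP at [0.198, 0.593, 0.199] pointing down, gripper open.
Joint ranges: [-3.01, 3.01], [-1.01, 2.22], [0.06, 2.58], [-1.02, 4.17], [0.09, 2.62], [-3.14, 3.14]. Speed limits (rad/s): [2.57, 2.57, 3.14, 3.14, 3.14, 3.14].

## Interface

Orientations are given as a rotation vector (axis times angle).
In Python, from station import ctrl gives the robot as it stands.
- The arm moves only by the tool send_rows, never from a script. Its argument "rows" is a list of rows, each a list of 3 entries, a list of its own where there are three numbers: the finger opening in cm, from 0 to 8.54, then the shift along the tool's x, y, z in cm, then the turn about the tool's z in degrees. A call has 1 to 10 rows; each row shifts and turns the commanded pose from where the row before left it, along the tool's axes as they then stand; what a row does not reach is not made up. A row lasts 1/8 s, in which the tool goes at most 62.5 mm and 10.7 degrees, less where a joint would pass 70% of its speed; a pose out of reach is approached as far as the arm can. A call with a gripper value outside its range is refused whole. The fingers move at their own pace and stop on an object; "newtons" is the grip in N (left out, the last holds). Time passes only in rows, so rows that do not move let the fingers close. It gives the time, the measured TCP pose, the force, the opening and the grip force at its end, in the units of the state.
- ctrl.get_obs(): the state, without advancing time (a new reading comes with each control period).
- ctrl.get_image(name): name is "side" or "top" or "wrist"; returns a dict with "frame" (420x560x3 uint8, red, green, blue), "range_z" (420x560 float32, m along the optical axis (not along the pixel's ray), 0 where there is no reading), "fx", "fy", "cx", "cy" (pixels), "cam_to_world" (4x4, takes a point from camera to world coordinates). Camera axes: x right, y down, z forward; pixel columns grow to the right and rows downward; lengths in m; the calibration is good to about 2 mm. A picture is of the moment at which its call begins.
- ctrl.finish_job(): hands the job in; it is judged then, once.
The state is a dict: "t": time; "q": joint angles; "dq": joint speeds; "effort": joint torques, N m; "tool_pos": TCP position; "tool_rot": TCP orientation; "contact_force": force on the tool from outside, world axes, zero at the start; "wrist_torque": the same for the moment, N m; "opening": finger opening in m; "grip_force": force on a finger pad.
Only numpy, scipy, OpenCV 4.12 (cv2) and the standard library are available. Lean on these libraries where they do the work, as an engineer would, in place of code of your own. Each camera call takes 0.05 s, during which the arm holds its last target. There are 200 camera calls.

## Working session

There is one attempt and no reset: what is moved stays moved. The work goes in short steps, Python scripts to look and compute and a tool call to move; the robot and the scene stay as the last step left them, time stands still between calls to the robot, and variables do not carry over. Pictures are saved under pics/ and viewed, at most 14 in all, crops included, and the job is handed in when it is done.

Besides the shell and the picture viewer there is one more tool, called after ">>>" as name([rows], argument=value, ...), one row to a line, values as JSON. send_rows: Moves the arm, as the interface text tells. Its arguments: {"type":"object","properties":{"rows":{"type":"array","items":{"type":"array"}},"newtons":{"type":"number"}},"required":["rows"]}

```bash
ls; mkdir -p pics
python3 - <<'E'
from station import ctrl
import cv2,numpy as np
for n in("top","side"):
    d=ctrl.get_image(n); cv2.imwrite(f"pics/{n}0.png",cv2.cvtColor(d["frame"],cv2.COLOR_RGB2BGR)); np.savez(f"{n}0.npz",**d)
    print(n,d["fx"],d["cx"],d["cy"],np.round(d["cam_to_world"],3).tolist(),(d["range_z"]>0).mean())
o=ctrl.get_obs();print({k:np.round(v,3).tolist() for k,v in o.items()}, ctrl.grip_point_offset)
E
```

```text
pics
top 533.8669554773869 279.84281211985495 211.83425274311872 [[-0.005, -0.997, 0.073, 0.342], [-1.0, 0.007, 0.025, -0.079], [-0.026, -0.073, -0.997, 1.448], [0.0, 0.0, 0.0, 1.0]] 0.9960841836734694
side 404.82401167773946 277.09066405374426 203.52325554840704 [[0.903, -0.239, 0.357, -0.056], [-0.43, -0.534, 0.728, -1.054], [0.016, -0.811, -0.585, 0.868], [0.0, 0.0, 0.0, 1.0]] 0.9959438775510204
{'t': 0.1, 'q': [1.13, 0.053, 1.614, 0.0, 1.476, -0.119], 'dq': [0.0, -0.001, -0.002, -0.001, -0.001, 0.001], 'effort': [0.0, -39.49, -37.136, -0.0, 0.004, -0.0], 'tool_pos': [0.197, 0.592, 0.198], 'tool_rot': [-0.503, -3.1, 0.003], 'contact_force': [0.135, -0.909, 0.487], 'wrist_torque': [-0.001, 0.037, 0.051], 'grip_force': 0.0, 'opening': 0.086} 0.0187
```

View pics/top0.png

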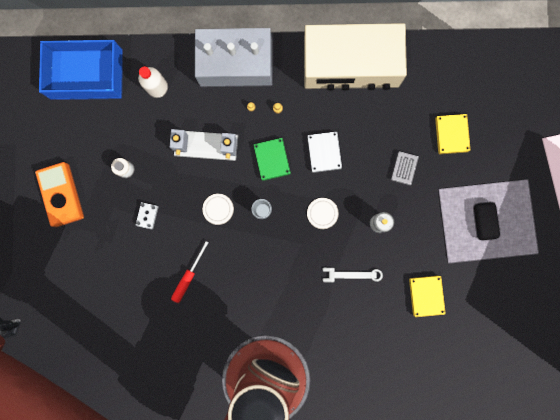

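View pics/side0.png

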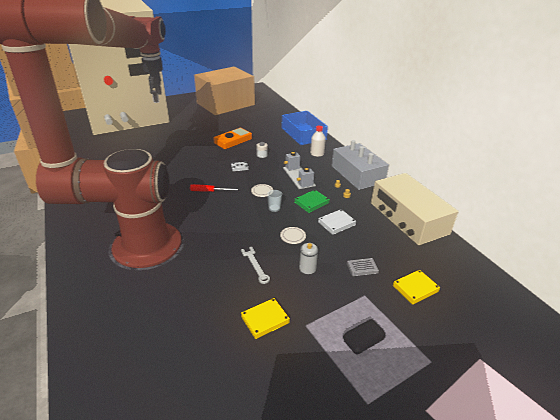

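Top view: image up is +x and left is +y. Candidates by pixel:
- **Build block:** white-metal (324,152). The green (272,158) and yellow (452,133), (427,296) blocks are excluded by colour.
- **Flow plate:** grey with winding channel (405,168). The dark slab on the mat (487,221) is not it.
- **End plate:** (147,215).
- **Humidifier:** steel with brass stub (382,222). The bottle at (152,82) is not it.
- **Trap:** white cap (122,168).
- **Manifold:** (204,145). The instrument box (233,57) is not it.
- **Pads:** (218,209) and (322,213). The block lies at right, so the target is the right pad.

I'll check these in a close crop and measure them.

```bash
cat > h.py <<'E'
import numpy as np,cv2
def world(d):
    z=d["range_z"]; v,u=np.mgrid[:z.shape[0],:z.shape[1]]
    p=np.stack([(u-d["cx"])*z/d["fx"],(v-d["cy"])*z/d["fy"],z],-1)
    T=d["cam_to_world"]; return p@T[:3,:3].T+T[:3,3]
def fit(P,zlo,zhi,box):
    m=(P[...,2]>zlo)&(P[...,2]<zhi); u0,v0,u1,v1=box
    k=np.zeros_like(m); k[v0:v1,u0:u1]=1
    return P[(m&k)]
def rect(q):
    (c,s,a)=cv2.minAreaRect((q[:,:2]*1000).astype(np.float32))
    if s[0]<s[1]: s=s[::-1]; a+=90
    return np.round(c,1),np.round(s,1),round((a+90)%180-90,1),"z %.1f"%(np.median(q[:,2])*1000),len(q)
E
python3 - <<'E'
import numpy as np,cv2
from h import *
d=np.load("top0.npz"); P=world(d)
b=d["frame"]
print("bench z",np.median(P[240:260,240:300,2]))
for n,zl,zh,box in [("block",.014,.03,(300,125,348,178)),("flow",.008,.03,(386,145,425,190)),("end",.009,.03,(130,195,163,233)),
 ("hum",.07,.11,(365,205,400,240)),("humlid",.078,.09,(365,205,400,240)),("trap",.045,.07,(105,150,138,182)),("manif",.055,.07,(165,122,243,165)),("valveL",.055,.07,(165,122,195,165)),("valveR",.055,.07,(213,122,243,165)),
 ("padL",.002,.01,(198,190,238,228)),("padR",.002,.01,(302,194,342,232)),("beaker",.03,.08,(245,195,276,224))]:
    q=fit(P,zl,zh,box); print(n,*rect(q) if len(q)>5 else len(q), np.round(q[:,:2].mean(0)*1000,1))
c=cv2.cvtColor(b[110:240,100:440],cv2.COLOR_RGB2BGR); cv2.imwrite("pics/crop0.png",cv2.resize(c,None,fx=2.35,fy=2.35,interpolation=cv2.INTER_CUBIC))
E
```

```text
bench z -0.0013423934174292551
block [ 612.5 -162. ] [100.4  80.3] 6.7 z 18.8 1024 [ 612.2 -161.9]
flow [ 574.7 -380.6] [99.8 55.2] -15.9 z 13.1 567 [ 566.3 -378.1]
end [442.2 321.2] [63.7 45.7] -13.2 z 15.0 375 [442.  321.2]
hum [ 416.8 -307.1] [49.  48.9] -0.2 z 82.0 309 [ 416.7 -306.7]
humlid [ 417.8 -307.5] [46.3 46.2] 89.5 z 82.7 236 [ 417.4 -307. ]
trap [570.5 384.1] [44.5 43.4] -48.3 z 52.1 228 [570.3 383.1]
manif [635.4 162.6] [170.4  50.9] 84.9 z 62.5 417 [634.5 161.7]
valveL [641.3 228.9] [50.6 36.4] -6.2 z 62.8 209 [640.3 228.5]
valveR [629.8  95.4] [50.1 35.9] -4.5 z 62.3 208 [628.7  94.6]
padL [459.2 128. ] [107.3 101.3] 89.6 z 4.0 548 [459.9 128.2]
padR [ 446.2 -154.9] [105.8 100.7] 89.5 z 4.1 569 [ 446.4 -156.6]
beaker [454.7   6.9] [50.3 47.7] 89.5 z 59.9 127 [459.2   8.9]
```

View pics/crop0.png

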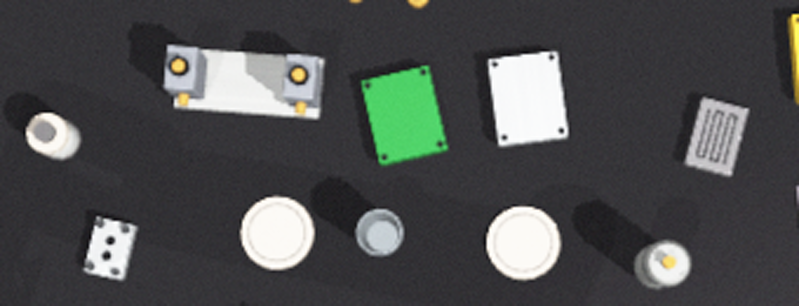

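Crop confirms the choices: flow plate with serpentine channel, end plate with bolts and ports, brass-stub humidifier, and trap with grey stub. Next I refine the flow plate, the pads and the manifold base.

Run:
```python
import numpy as np,cv2
from h import *
d=np.load("top0.npz"); b=d["frame"].astype(int); P=world(d); T=d["cam_to_world"]
def onplane(uv,z):
    r=np.stack([(uv[:,0]-d["cx"])/d["fx"],(uv[:,1]-d["cy"])/d["fy"],np.ones(len(uv))],-1)@T[:3,:3].T
    return T[:3,3]+r*((z-T[2,3])/r[:,2])[:,None]
def mask(thr,box):
    m=np.zeros(b.shape[:2],np.uint8);u0,v0,u1,v1=box
    m[v0:v1,u0:u1]=(b.min(2)>thr)[v0:v1,u0:u1]
    m=cv2.morphologyEx(m,cv2.MORPH_CLOSE,np.ones((3,3)))
    n,l,s,_=cv2.connectedComponentsWithStats(m); k=1+np.argmax(s[1:,4]); v,u=np.where(l==k); return np.stack([u,v],-1).astype(float)
for n,t,box,z in [("flow",75,(385,145,425,190),.0135),("end",110,(130,195,163,233),.0155),("block",120,(300,125,348,178),.02),("padL",120,(198,190,238,228),.004),("padR",120,(302,194,342,232),.004),("base",100,(165,122,243,165),.004)]:
    print(n,*rect(onplane(mask(t,box),z)))
q=onplane(mask(170,(180,128,225,165)),.004);print("basebright",*rect(q))
q=fit(P,.0005,.007,(184,125,222,168)); print(rect(q))
```

```text
flow [ 564.1 -379.2] [83.2 56.9] -16.0 z 13.5 651
end [440.5 319.2] [66.2 49.1] -13.3 z 15.5 438
block [ 609.8 -163.4] [102.9  81.8] 6.6 z 20.0 1141
padL [458.4 127. ] [84.5 83.5] -45.1 z 4.0 775
padR [ 444.8 -157.5] [83.8 81.4] 89.5 z 4.0 787
base [635.8 167.7] [186.3  74.9] 85.1 z 4.0 1751
basebright [636.2 171.1] [128.4  71.9] 85.1 z 4.0 989
(array([632.1, 170. ]), array([119.4, 103. ]), 0.3, 'z 3.0', 715)
```

Block (611,-163) at 6.6°, manifold middle (635,162) at 5°, right pad (445,-157). The sizes check out: block 100x80, flow 80x54 and pads 84 allowing for about 2 mm of pixel spill. Trap first, then flow plate, humidifier and end plate.

```bash
cat > plan.py <<'E'
import sys,numpy as np
from scipy.spatial.transform import Rotation as R
from station import ctrl
x,y,z,psi=map(float,sys.argv[1:5])   # target TCP mm, yaw of tool y deg
o=ctrl.get_obs(); M=R.from_rotvec(o["tool_rot"]).as_matrix(); p=np.array(o["tool_pos"])*1000
cur=np.degrees(np.arctan2(M[1,1],M[0,1])); t=(cur-psi+90)%180-90
D=np.array([x,y,z])-p; a=np.radians(cur-t)
print("t %.1f pos"%o["t"],p.round(1),"psi %.1f"%cur,"q6 %.0f"%np.degrees(o["q"][5]),"turn %.1f"%t,
 "shift cm after turn",np.round([(-np.sin(a)*D[0]+np.cos(a)*D[1])/10,(np.cos(a)*D[0]+np.sin(a)*D[1])/10,-D[2]/10],2))
E
python3 plan.py 570 383.5 100 71.6
```

```text
t 0.1 pos [197.4 592.3 197.6] psi 71.6 q6 -7 turn -0.0 shift cm after turn [-41.95  -8.06   9.76]
```

>>> send_rows([
  [8.5,[-5.2,-1,0],0],
  [8.5,[-5.2,-1,0],0],
  [8.5,[-5.2,-1,0],0],
  [8.5,[-5.2,-1,0],0],
  [8.5,[-5.2,-1,0],0],
  [8.5,[-5.2,-1,0],0],
  [8.5,[-5.2,-1,3],0],
  [8.5,[-5.2,-1,5],0],
  [8.5,[0,0,0],0],
  [8.5,[0,0,0],0],
], newtons=40)

```text
t: 1.35
tool_pos: [0.5602, 0.3892, 0.1257]
tool_rot: [-0.504, -3.1, 0.0]
contact_force: [-0.4, 1.3, 0.7]
opening: 0.085
grip_force: 0.0
```

```bash
python3 plan.py 570 383.5 22 71.6
python3 - <<'E'
from station import ctrl
import cv2
d=ctrl.get_image("wrist");cv2.imwrite("pics/w1.png",cv2.cvtColor(d["frame"],cv2.COLOR_RGB2BGR))
E
```

```text
t 1.4 pos [560.2 389.2 125.7] psi 71.5 q6 -43 turn -0.1 shift cm after turn [-1.11 -0.23 10.37]
```

View pics/w1.png

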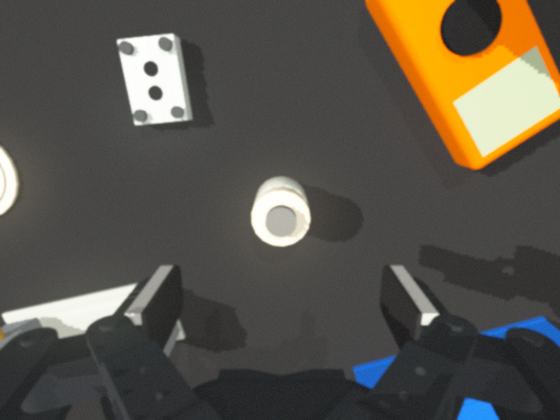

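The wrist view shows the trap at (281,215), on the fingers' centre line, and the end plate at (155,78). Nothing is in the way, so I descend and grip.

>>> send_rows([
  [8.5,[-1.1,-0.2,2],0],
  [8.5,[0,0,4],0],
  [8.5,[0,0,4],0],
  [8.5,[0,0,0.4],0],
  [8.5,[0,0,0],0],
  [4,[0,0,0],0],
  [4,[0,0,0],0],
  [4,[0,0,0],0],
  [4,[0,0,0],0],
  [4,[0,0,0],0],
])

```text
t: 2.65
tool_pos: [0.5702, 0.3837, 0.0219]
tool_rot: [-0.503, -3.101, -0.0]
contact_force: [-0.4, -0.3, -0.0]
opening: 0.0402
grip_force: 0.0
```

```bash
python3 plan.py 445 -157 150 71.6
```

```text
t 2.6 pos [570.2 383.7  21.9] psi 71.6 q6 -44 turn -0.0 shift cm after turn [ -5.18 -55.26 -12.81]
```

Run:
```python
from station import ctrl
import cv2,numpy as np
from h import *
d=ctrl.get_image("wrist");
f=d["frame"]; P=world(d)
s=ctrl.get_image("side"); 
c=cv2.resize(s["frame"][100:200,200:340],(560,400))
cv2.imwrite("pics/w2.png",cv2.cvtColor(np.hstack([cv2.resize(f,(400,300)),cv2.resize(c,(400,300))]),cv2.COLOR_RGB2BGR))
```

```text
(no output)
```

View pics/w2.png

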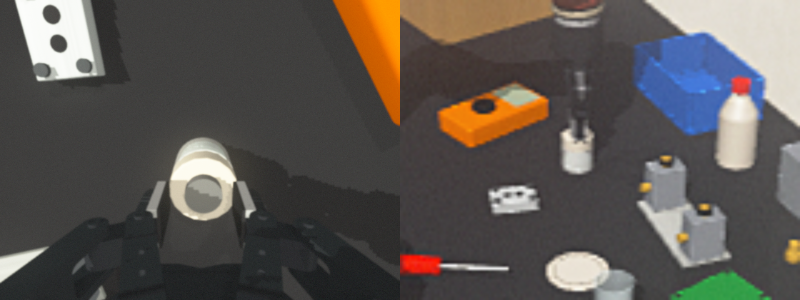

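Run:
```python
from station import ctrl
import numpy as np,cv2
from h import *
for n in("wrist","top"):
    d=ctrl.get_image(n); P=world(d); f=d["frame"].astype(int)
    m=(abs(P[...,0]-.57)<.06)&(abs(P[...,1]-.384)<.06)&(P[...,2]>.045)&(P[...,2]<.066)&(f.min(2)>90)
    q=P[m]; print(n,len(q)); 
    if len(q)>20: print(rect(q), q.min(0).round(3),q.max(0).round(3))
    print("cam",np.round(d["cam_to_world"][:3,3],3))
print(ctrl.get_obs()["opening"],ctrl.get_obs()["grip_force"])
```

```text
wrist 6828
(array([570.2, 387.7]), array([49.7, 45.7]), -78.1, 'z 52.3', 6828) [0.548 0.359 0.045] [0.594 0.413 0.066]
cam [0.502 0.407 0.197]
top 14
cam [ 0.342 -0.079  1.448]
0.04012580999803286 0.0
```

The trap is centred between the fingers, so the body may be narrower than the cap. I close further.

>>> send_rows([
  [2,[0,0,0],0],
  [2,[0,0,0],0],
  [2,[0,0,0],0],
])

```text
t: 3.22
tool_pos: [0.5704, 0.3839, 0.0221]
tool_rot: [0.503, 3.101, 0.001]
contact_force: [0.3, 0.1, 1.1]
opening: 0.0215
grip_force: 39.1
```

Run:
```python
from station import ctrl
import cv2,numpy as np
from h import *
d=ctrl.get_image("wrist"); f=d["frame"]; P=world(d)
s=ctrl.get_image("side"); c=s["frame"][90:180,210:330]
cv2.imwrite("pics/w3.png",cv2.cvtColor(np.hstack([cv2.resize(f,(400,300)),cv2.resize(c,(400,300),interpolation=cv2.INTER_CUBIC)]),cv2.COLOR_RGB2BGR))
np.set_printoptions(suppress=True)
for u,v in [(280,250),(280,270),(280,290),(230,270),(330,270),(280,320)]: print(u,v,P[v,u].round(3),f[v,u])
```

```text
280 250 [0.559 0.388 0.059] [132 130 121]
280 270 [0.568 0.385 0.061] [122 120 110]
280 290 [0.578 0.382 0.06 ] [120 116 111]
230 270 [0.558 0.366 0.068] [57 56 51]
330 270 [0.571 0.406 0.067] [50 47 43]
280 320 [0.633 0.363 0.   ] [68 67 64]
```

View pics/w3.png

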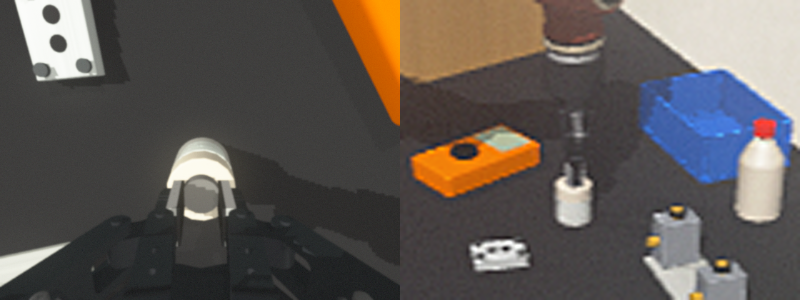

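Run:
```python
from station import ctrl
import cv2,numpy as np
from h import *
d=ctrl.get_image("side"); P=world(d); f=d["frame"]
T=np.linalg.inv(d["cam_to_world"])
for p in [(.57,.384,0.),(.57,.384,.022),(.57,.384,.06),(.57,.384,.12)]:
    c=T[:3,:3]@p+T[:3,3]; print(p,(c[0]/c[2]*d["fx"]+d["cx"]).round(1),(c[1]/c[2]*d["fy"]+d["cy"]).round(1))
m=(abs(P[...,0]-.57)<.05)&(abs(P[...,1]-.384)<.05)&(P[...,2]>.01)
v,u=np.where(m)
for r in range(v.min(),v.max()+1):
    k=v==r; q=P[r,u[k]]; print(r,u[k].min(),u[k].max(),"z",np.median(q[:,2]).round(3),f[r,u[k]].mean(0).round(),end=" | ")
print(d["range_z"].shape)
```

```text
(0.57, 0.384, 0.0) 261.9 154.9
(0.57, 0.384, 0.022) 261.9 150.4
(0.57, 0.384, 0.06) 261.9 142.6
(0.57, 0.384, 0.12) 261.8 129.8
65 248 248 z 0.387 [120.  92.  97.] | 66 249 253 z 0.383 [124.  85.  77.] | 67 251 257 z 0.374 [112.  87.  81.] | 68 256 258 z 0.372 [143. 101.  92.] | 69 262 262 z 0.369 [174. 146. 133.] | Traceback (most recent call last):
  File "<stdin>", line 11, in <module>
    return umr_minimum(a, axis, None, out, keepdims, initial, where)
ValueError: zero-size array to reduction operation minimum which has no identity
```

The fingers hold the 24 mm stub and the tips sit higher than the reported TCP suggests. I open, go lower in small steps and re-grip.

>>> send_rows([
  [8.5,[0,0,0],0],
  [8.5,[0,0,0],0],
  [8.5,[0,0,0],0],
  [8.5,[0,0,0],0],
  [8.5,[0,0,0.7],0],
  [8.5,[0,0,0.7],0],
  [8.5,[0,0,0],0],
])

```text
t: 4.25
tool_pos: [0.5693, 0.3832, 0.0064]
tool_rot: [-0.503, -3.099, 0.002]
contact_force: [0.0, 0.1, -0.7]
opening: 0.0851
grip_force: 0.0
```

>>> send_rows([
  [3.5,[0,0,0],0],
  [3.5,[0,0,0],0],
  [3.5,[0,0,0],0],
  [3.5,[0,0,0],0],
  [3.5,[0,0,0],0],
])

```text
t: 4.88
tool_pos: [0.5708, 0.3841, 0.0087]
tool_rot: [0.503, 3.1, 0.002]
contact_force: [0.1, 1.3, 3.4]
opening: 0.0438
grip_force: 40.9
```

>>> send_rows([
  [3.5,[0,0,-2],0],
  [3.5,[0,0,-5],0],
  [3.5,[0,0,-5],0],
  [3.5,[0,0,-2],0],
  [3.5,[0,0,0],0],
  [3.5,[0,0,0],0],
], newtons=50)

```text
t: 5.62
tool_pos: [0.5687, 0.3829, 0.1447]
tool_rot: [-0.503, -3.097, 0.005]
contact_force: [0.4, 0.2, -1.7]
opening: 0.0434
grip_force: 51.3
```

```bash
python3 plan.py 445 -157 150 71.6
python3 - <<'E'
from station import ctrl
import cv2,numpy as np
d=ctrl.get_image("side"); T=np.linalg.inv(d["cam_to_world"]); p=np.array(ctrl.get_obs()["tool_pos"])
f=d["frame"].copy()
for dz in(0,.019,.06):
    c=T[:3,:3]@(p+[0,0,dz])+T[:3,3]; uv=c[0]/c[2]*d["fx"]+d["cx"],c[1]/c[2]*d["fy"]+d["cy"]; print(dz,np.round(uv,1))
u,v=map(int,uv); c=f[v-50:v+40,u-60:u+60]; print("crop origin",u-60,v-50)
cv2.imwrite("pics/s4.png",cv2.cvtColor(cv2.resize(c,None,fx=6,fy=6,interpolation=cv2.INTER_CUBIC),cv2.COLOR_RGB2BGR))
E
```

```text
t 5.6 pos [568.7 382.9 144.7] psi 71.6 q6 -44 turn -0.0 shift cm after turn [ -5.3  -55.14  -0.53]
0 [261.5 124.7]
0.019 [261.5 120.4]
0.06 [261.5 111.1]
crop origin 201 61
```

View pics/s4.png

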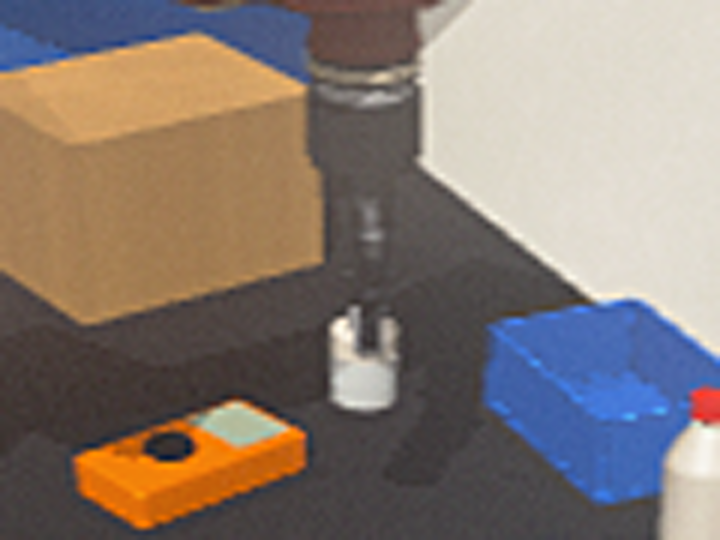

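The side view shows the tips at crop row 352, about 25–28 mm above the reported TCP. I use that offset from here: trap underside = TCP − 8 mm. Carrying on to the right pad.

>>> send_rows([
  [3.5,[-0.5,-5.5,0],0],
  [3.5,[-0.5,-5.5,0],0],
  [3.5,[-0.5,-5.5,0],0],
  [3.5,[-0.5,-5.5,0],0],
  [3.5,[-0.5,-5.5,0],0],
  [3.5,[-0.5,-5.5,0],0],
  [3.5,[-0.5,-5.5,0],0],
  [3.5,[-0.5,-5.5,0],0],
  [3.5,[-0.5,-5.5,0],0],
  [3.5,[-0.5,-5.5,0],0],
])

```text
t: 6.92
tool_pos: [0.4419, -0.1548, 0.1457]
tool_rot: [-0.503, -3.098, -0.002]
contact_force: [1.1, -0.2, -0.8]
opening: 0.0437
grip_force: 51.5
```

>>> send_rows([
  [3.5,[0,0,4],0],
  [3.5,[0,0,4],0],
  [3.5,[0,0,1],0],
  [3.5,[0,0,0],0],
  [3.5,[0,0,0],0],
  [3.5,[0,0,0],0],
])

```text
t: 7.68
tool_pos: [0.445, -0.1543, 0.0597]
tool_rot: [0.502, 3.098, -0.002]
contact_force: [0.1, -0.4, -1.3]
opening: 0.0435
grip_force: 51.7
```

```bash
python3 plan.py 445 -157 15 71.6
```

```text
t 7.7 pos [ 445.  -154.3   59.7] psi 71.6 q6 -100 turn -0.0 shift cm after turn [-0.08 -0.26  4.47]
```

>>> send_rows([
  [3.5,[-0.1,-0.2,2],0],
  [3.5,[0,0,1.8],0],
  [3.5,[0,0,0.4],0],
  [3.5,[0,0,0.2],0],
  [3.5,[0,0,0],0],
  [3.5,[0,0,0],0],
])

```text
t: 8.43
tool_pos: [0.4446, -0.1563, 0.0145]
tool_rot: [0.503, 3.1, -0.001]
contact_force: [0.5, 0.3, -1.6]
opening: 0.0432
grip_force: 51.7
```

>>> send_rows([
  [3.5,[0,0,0.15],0],
  [3.5,[0,0,0.15],0],
  [3.5,[0,0,0],0],
  [3.5,[0,0,0],0],
])

```text
t: 8.93
tool_pos: [0.4451, -0.1565, 0.0127]
tool_rot: [0.503, 3.099, -0.001]
contact_force: [-3.2, 1.2, 7.3]
opening: 0.043
grip_force: 52.6
```

Contact at 7 N. Release, rise and head for the flow plate.

>>> send_rows([
  [5,[0,0,0],0],
  [6.5,[0,0,0],0],
  [8.5,[0,0,0],0],
  [8.5,[0,0,0],0],
  [8.5,[0,0,-3],0],
  [8.5,[0,0,-5],0],
  [8.5,[0,0,-3],0],
  [8.5,[0,0,0],0],
])

```text
t: 9.93
tool_pos: [0.4461, -0.1571, 0.1241]
tool_rot: [0.502, 3.095, -0.003]
contact_force: [0.6, 0.1, 0.0]
opening: 0.0854
grip_force: 0.0
```

```bash
python3 plan.py 564 -379 60 74
python3 - <<'E'
from station import ctrl
from h import *
d=ctrl.get_image("wrist");P=world(d)
m=(abs(P[...,0]-.445)<.05)&(abs(P[...,1]+.157)<.05)&(P[...,2]>.046)&(P[...,2]<.07);q=P[m];print("trap",rect(q) if len(q)>5 else 0)
E
```

```text
t 9.9 pos [ 446.1 -157.1  124.1] psi 71.6 q6 -100 turn -2.4 shift cm after turn [-17.45 -18.08   6.41]
trap (array([ 445.3, -154.5]), array([44.8, 44.4]), -18.2, 'z 56.2', 2863)
```

>>> send_rows([
  [8.5,[0,0,0],-2.4],
  [8.5,[-4.4,-4.5,0],0],
  [8.5,[-4.4,-4.5,0],0],
  [8.5,[-4.4,-4.5,0],0],
  [8.5,[-4.3,-4.6,0],0],
  [8.5,[0,0,4],0],
  [8.5,[0,0,2],0],
  [8.5,[0,0,0],0],
  [8.5,[0,0,0],0],
])

```text
t: 11.1
tool_pos: [0.5617, -0.3764, 0.0617]
tool_rot: [0.437, 3.11, -0.001]
contact_force: [-0.3, -0.2, -0.0]
opening: 0.0848
grip_force: 0.0
```

```bash
python3 plan.py 564 -379 10 74
python3 - <<'E'
from station import ctrl
from h import *
d=ctrl.get_image("wrist");P=world(d)
m=(abs(P[...,0]-.564)<.06)&(abs(P[...,1]+.379)<.06)&(P[...,2]>.009)&(P[...,2]<.02);q=P[m];print("flow",rect(q) if len(q)>5 else 0)
cv2.imwrite("pics/w5.png",cv2.cvtColor(d["frame"],cv2.COLOR_RGB2BGR))
E
```

```text
t 11.1 pos [ 561.7 -376.4   61.7] psi 74.0 q6 -114 turn 0.0 shift cm after turn [-0.3  -0.19  5.17]
flow (array([ 565.4, -377.8]), array([80.6, 54.1]), -16.0, 'z 13.9', 8547)
```

View pics/w5.png

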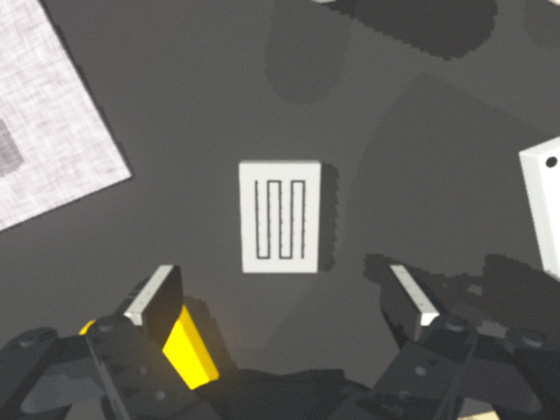

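The flow plate is square between the fingers at (280,217) and measures 80.6x54 at z 14, which fits. I step down, watching the force.

>>> send_rows([
  [8.5,[-0.4,0,2],0],
  [8.5,[0,0,3],0],
  [8.5,[0,0,1],0],
  [8.5,[0,0,0.5],0],
  [8.5,[0,0,0],0],
  [8.5,[0,0,0],0],
])

```text
t: 11.9
tool_pos: [0.566, -0.3785, -0.0028]
tool_rot: [0.438, 3.109, -0.002]
contact_force: [0.7, -0.7, 1.1]
opening: 0.0852
grip_force: 0.0
```

>>> send_rows([
  [7,[0,0,0],0],
  [6.3,[0,0,0],0],
  [6.3,[0,0,0.3],0],
  [6.3,[0,0,0.3],0],
  [6.3,[0,0,0],0],
  [6.3,[0,0,0],0],
])

```text
t: 12.65
tool_pos: [0.5652, -0.3778, -0.0102]
tool_rot: [-0.438, -3.111, -0.0]
contact_force: [-0.2, 0.8, 0.3]
opening: 0.0631
grip_force: 0.0
```

>>> send_rows([
  [6.3,[0,0,0.3],0],
  [6.3,[0,0,0.3],0],
  [6.3,[0,0,0.2],0],
  [6.3,[0,0,0],0],
  [6.3,[0,0,0],0],
])

```text
t: 13.28
tool_pos: [0.5653, -0.3779, -0.0181]
tool_rot: [0.438, 3.111, -0.0]
contact_force: [0.2, 0.3, -0.1]
opening: 0.0629
grip_force: 0.0
```

>>> send_rows([
  [6.3,[0,0,0.2],0],
  [6.3,[0,0,0.2],0],
  [6.3,[0,0,0],0],
])

```text
t: 13.65
tool_pos: [0.5651, -0.3777, -0.0224]
tool_rot: [-0.438, -3.11, -0.0]
contact_force: [0.2, 0.0, 0.0]
opening: 0.0629
grip_force: 0.0
```

>>> send_rows([
  [6.3,[0,0,0.2],0],
  [6.3,[0,0,0],0],
  [4.5,[0,0,0],0],
  [4.5,[0,0,0],0],
  [4.5,[0,0,0],0],
  [4.5,[0,0,0],0],
], newtons=40)

```text
t: 14.4
tool_pos: [0.5656, -0.3782, -0.0236]
tool_rot: [0.438, 3.11, -0.001]
contact_force: [-0.5, 0.7, 3.4]
opening: 0.0516
grip_force: 42.0
```

Gripped at 54 mm. Lift and carry to the block.

>>> send_rows([
  [4.5,[0,0,-1],0],
  [4.5,[0,0,-4],0],
  [4.5,[0,0,-4],0],
  [4.5,[0,0,0],-10],
  [4.5,[0,0,0],-10],
  [4.5,[0,0,0],-2.6],
  [4.5,[0,0,0],0],
])

```text
t: 15.28
tool_pos: [0.5649, -0.3776, 0.0656]
tool_rot: [0.179, -3.136, -0.001]
contact_force: [0.0, -0.2, -1.1]
opening: 0.0513
grip_force: 42.0
```

```bash
python3 plan.py 611 -162.7 65 96.6
```

```text
t 15.3 pos [ 564.9 -377.6   65.6] psi 96.5 q6 -137 turn -0.1 shift cm after turn [-7.05 20.82  0.06]
```

>>> send_rows([
  [4.5,[-1.7,5.2,0],0],
  [4.5,[-1.8,5.2,0],0],
  [4.5,[-1.8,5.2,0],0],
  [4.5,[-1.7,5.2,0],0],
  [4.5,[0,0,0],0],
  [4.5,[0,0,0],0],
])

```text
t: 16.02
tool_pos: [0.611, -0.1634, 0.0659]
tool_rot: [0.18, -3.136, 0.001]
contact_force: [-0.4, -0.4, -1.5]
opening: 0.0514
grip_force: 42.1
```

```bash
python3 plan.py 611 -162.7 0 96.6
python3 - <<'E'
from station import ctrl
from h import *
d=ctrl.get_image("wrist");P=world(d)
for n,a,b in(("block",.014,.028),("plate",.095,.12)):
    m=(abs(P[...,0]-.611)<.07)&(abs(P[...,1]+.163)<.07)&(P[...,2]>a)&(P[...,2]<b);q=P[m];print(n,rect(q) if len(q)>5 else 0)
cv2.imwrite("pics/w6.png",cv2.cvtColor(d["frame"],cv2.COLOR_RGB2BGR))
E
```

```text
t 16.0 pos [ 611.  -163.4   65.9] psi 96.6 q6 -118 turn -0.0 shift cm after turn [-0.01  0.07  6.59]
block (array([ 574.4, -165.7]), array([80.3, 27. ]), -84.9, 'z 19.9', 4638)
plate (array([ 611., -163.]), array([80.9, 78.6]), 7.5, 'z 103.4', 20929)
```

View pics/w6.png

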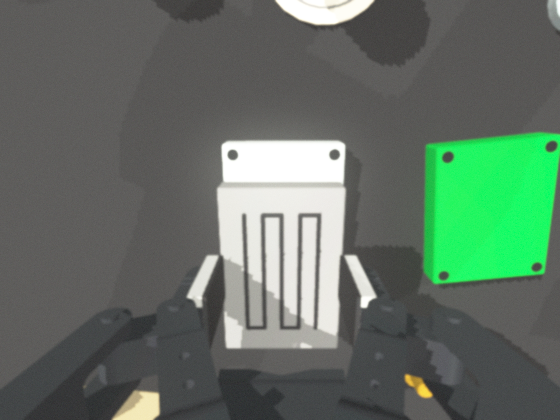

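Plate centred over the block: far edge mid at (283,142) versus plate mid (281,185). The block centre from its front edge is (611,-162), as before. Lower.

>>> send_rows([
  [4.5,[0,0.1,3],0],
  [4.5,[0,0,2.5],0],
  [4.5,[0,0,1],0],
  [4.5,[0,0,0.2],0],
  [4.5,[0,0,0],0],
  [4.5,[0,0,0],0],
])

```text
t: 16.82
tool_pos: [0.6119, -0.1628, 0.0003]
tool_rot: [-0.179, 3.134, -0.001]
contact_force: [0.1, -0.1, -1.1]
opening: 0.0513
grip_force: 42.1
```

>>> send_rows([
  [4.5,[0,0,0.15],0],
  [4.5,[0,0,0],0],
  [4.5,[0,0,0],0],
])

```text
t: 17.2
tool_pos: [0.6109, -0.1622, -0.0026]
tool_rot: [-0.18, 3.136, -0.0]
contact_force: [-0.3, 0.5, -1.1]
opening: 0.0512
grip_force: 42.1
```

>>> send_rows([
  [4.5,[0,0,0.15],0],
  [4.5,[0,0,0],0],
  [4.5,[0,0,0],0],
])

```text
t: 17.58
tool_pos: [0.6111, -0.1623, -0.0036]
tool_rot: [-0.18, 3.136, -0.0]
contact_force: [-1.7, 1.1, 4.8]
opening: 0.0511
grip_force: 43.1
```

Placed at 5 N. Release, rise and go for the humidifier, turning the tool on the way.

>>> send_rows([
  [5.5,[0,0,0],0],
  [6.2,[0,0,0],0],
  [7,[0,0,0],0],
  [8.5,[0,0,-2],0],
  [8.5,[0,0,-5],10],
  [8.5,[0,0,-5],10],
  [8.5,[0,0,-2],10],
  [8.5,[0,0,0],10],
  [8.5,[0,0,0],10],
  [8.5,[0,0,0],10],
])

```text
t: 18.82
tool_pos: [0.6114, -0.1624, 0.1379]
tool_rot: [1.419, 2.8, 0.0]
contact_force: [0.0, -1.2, -0.3]
opening: 0.0853
grip_force: 0.0
```

>>> send_rows([
  [8.5,[0,0,0],10],
  [8.5,[0,0,0],10],
  [8.5,[0,0,0],10],
  [8.5,[0,0,0],10],
  [8.5,[0,0,0],0],
])

```text
t: 19.45
tool_pos: [0.6113, -0.1624, 0.1375]
tool_rot: [2.284, 2.155, 0.001]
contact_force: [-0.5, 0.4, -0.9]
opening: 0.0849
grip_force: 0.0
```

```bash
python3 plan.py 417.2 -307 140 -5
python3 - <<'E'
from station import ctrl
from h import *
d=ctrl.get_image("top");P=world(d)
for n,a,b in(("plate",.029,.045),):
    m=(abs(P[...,0]-.611)<.06)&(abs(P[...,1]+.163)<.06)&(P[...,2]>a)&(P[...,2]<b);q=P[m];print(n,rect(q) if len(q)>5 else 0)
E
```

```text
t 19.4 pos [ 611.3 -162.4  137.5] psi -3.3 q6 -18 turn 1.7 shift cm after turn [-16.09 -18.08  -0.25]
plate (array([ 617.5, -154.8]), array([68.8, 28.6]), 47.5, 'z 32.8', 101)
```

>>> send_rows([
  [8.5,[0,0,0],1.7],
  [8.5,[-4,-4.5,0],0],
  [8.5,[-4,-4.5,0],0],
  [8.5,[-4,-4.5,0],0],
  [8.5,[-4.1,-4.6,0],0],
  [8.5,[0,0,0],0],
  [8.5,[0,0,0],0],
])

```text
t: 20.38
tool_pos: [0.4164, -0.3065, 0.1363]
tool_rot: [2.319, 2.119, 0.001]
contact_force: [0.1, -0.3, 0.4]
opening: 0.0849
grip_force: 0.0
```

```bash
python3 plan.py 417.2 -307 14 -5
python3 - <<'E'
from station import ctrl
from h import *
d=ctrl.get_image("wrist");P=world(d)
m=(abs(P[...,0]-.417)<.05)&(abs(P[...,1]+.307)<.05)&(P[...,2]>.074)&(P[...,2]<.1);q=P[m];print("hum",rect(q))
d=ctrl.get_image("top");P=world(d)
for n,a,b,x,y in(("plate",.029,.04,.611,-.163),("trap",.05,.07,.445,-.157)):
    m=(abs(P[...,0]-x)<.06)&(abs(P[...,1]-y)<.06)&(P[...,2]>a)&(P[...,2]<b);q=P[m];print(n,rect(q) if len(q)>5 else 0)
E
```

```text
t 20.4 pos [ 416.4 -306.5  136.3] psi -5.2 q6 -39 turn -0.2 shift cm after turn [-0.04  0.09 12.23]
hum (array([ 416.5, -307.3]), array([50.3, 49.4]), -3.7, 'z 83.6', 3675)
plate (array([ 611.7, -162.4]), array([80.4, 54.3]), 7.2, 'z 33.1', 530)
trap (array([ 446.2, -156.2]), array([42.5, 42.2]), 0.2, 'z 56.5', 228)
```

Flow plate sits centred and flat on the block, and the trap is on the pad. The humidifier is under the gripper. Descend and grip.

>>> send_rows([
  [8.5,[0,0,4],0],
  [8.5,[0,0,4],0],
  [8.5,[0,0,3],0],
  [8.5,[0,0,1.2],0],
  [8.5,[0,0,0],0],
  [4,[0,0,0],0],
  [4,[0,0,0],0],
  [4,[0,0,0],0],
  [4,[0,0,0],0],
], newtons=80)

```text
t: 21.6
tool_pos: [0.417, -0.3074, 0.016]
tool_rot: [2.317, 2.118, -0.0]
contact_force: [-2.1, 1.4, 6.0]
opening: 0.0481
grip_force: 82.8
```

>>> send_rows([
  [4,[0,0,0],0],
  [4,[0,0,-2],0],
  [4,[0,0,-4],0],
  [4,[0,0,-5],0],
  [4,[0,0,-3],0],
  [4,[0,0,0],0],
  [4,[0,0,0],0],
])

```text
t: 22.48
tool_pos: [0.4153, -0.3055, 0.1518]
tool_rot: [-2.317, -2.118, 0.0]
contact_force: [-0.5, 0.0, -3.8]
opening: 0.0477
grip_force: 83.2
```

```bash
python3 plan.py 635.3 162.2 155 -5
```

```text
t 22.5 pos [ 415.3 -305.5  151.8] psi -5.1 q6 -39 turn -0.1 shift cm after turn [48.51 17.84 -0.32]
```

>>> send_rows([
  [4,[5,1.8,0],0],
  [4,[5.4,2,0],0],
  [4,[5.4,2,0],0],
  [4,[5.4,2,0],0],
  [4,[5.4,2,0],0],
  [4,[5.4,2,0],0],
  [4,[5.4,2,0],0],
  [4,[5.4,2,0],0],
  [4,[5.4,2,0],0],
  [4,[0,0,0],0],
])

```text
t: 23.72
tool_pos: [0.6356, 0.161, 0.1497]
tool_rot: [-2.311, -2.122, 0.006]
contact_force: [0.4, -0.4, -2.9]
opening: 0.0479
grip_force: 83.7
```

>>> send_rows([
  [4,[0.2,0,2],0],
  [4,[0,0,0],0],
  [4,[0,0,0],0],
])

```text
t: 24.1
tool_pos: [0.636, 0.1586, 0.1328]
tool_rot: [-2.32, -2.117, 0.002]
contact_force: [-0.6, -0.1, -3.3]
opening: 0.0479
grip_force: 83.7
```

```bash
python3 plan.py 635.3 162.2 20 -5
python3 - <<'E'
from station import ctrl
from h import *
d=ctrl.get_image("wrist");P=world(d)
m=(abs(P[...,0]-.635)<.09)&(abs(P[...,1]-.162)<.11)&(P[...,2]>.059)&(P[...,2]<.066)
for s in(-1,1):
    q=P[m&((P[...,1]-.162)*s>.02)];print("valve",rect(q) if len(q)>5 else 0)
cv2.imwrite("pics/w7.png",cv2.cvtColor(d["frame"],cv2.COLOR_RGB2BGR))
E
```

```text
t 24.1 pos [636.  158.6 132.8] psi -5.2 q6 13 turn -0.2 shift cm after turn [ 0.35 -0.11 11.28]
valve 0
valve (array([641.5, 230.4]), array([50.1, 34.7]), -4.7, 'z 63.8', 2823)
```

View pics/w7.png

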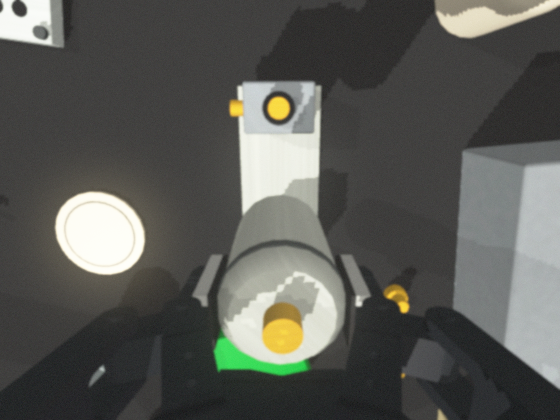

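Wrist view: the far valve block at (278,107) gives the manifold mid as (635.6,163.2), matching the earlier value. The humidifier is in line. Lower.

>>> send_rows([
  [4,[0.4,-0.1,2],0],
  [4,[0,0,4],0],
  [4,[0,0,4],0],
  [4,[0,0,0.9],0],
  [4,[0,0,0],0],
  [4,[0,0,0],0],
  [4,[0,0,0],0],
])

```text
t: 25.02
tool_pos: [0.6377, 0.164, 0.0269]
tool_rot: [2.317, 2.118, 0.005]
contact_force: [-0.1, -0.3, -2.2]
opening: 0.048
grip_force: 83.8
```

```bash
python3 plan.py 635.5 163 20 -5
```

```text
t 25.0 pos [637.7 164.   26.9] psi -5.1 q6 13 turn -0.1 shift cm after turn [-0.12 -0.21  0.69]
```

>>> send_rows([
  [4,[-0.1,-0.2,0.2],0],
  [4,[0,0,0.2],0],
  [4,[0,0,0.15],0],
  [4,[0,0,0],0],
  [4,[0,0,0],0],
])

```text
t: 25.65
tool_pos: [0.634, 0.1631, 0.0201]
tool_rot: [-2.318, -2.119, 0.001]
contact_force: [-5.6, 0.5, 5.8]
opening: 0.0479
grip_force: 84.4
```

>>> send_rows([
  [4,[0,0,0.15],0],
  [4,[0,0,0],0],
  [4,[0,0,0],0],
])

```text
t: 26.02
tool_pos: [0.6341, 0.1631, 0.02]
tool_rot: [-2.318, -2.119, 0.001]
contact_force: [-8.8, -0.5, 11.5]
opening: 0.0477
grip_force: 85.3
```

Seated. Release, rise clear, turn for the end plate.

>>> send_rows([
  [5.2,[0,0,0],0],
  [6,[0,0,0],0],
  [7,[0,0,0],0],
  [8.5,[0,0,0],0],
  [8.5,[0,0,-2],0],
  [8.5,[0,0,-5],0],
  [8.5,[0,0,-5],0],
  [8.5,[0,0,0],-10],
  [8.5,[0,0,0],-10],
  [8.5,[0,0,0],-10],
], newtons=40)

```text
t: 27.28
tool_pos: [0.6347, 0.1631, 0.14]
tool_rot: [1.682, 2.651, 0.003]
contact_force: [-0.0, -0.0, -1.1]
opening: 0.0851
grip_force: 0.0
```

>>> send_rows([
  [8.5,[0,0,0],-10],
  [8.5,[0,0,0],-10],
  [8.5,[0,0,0],-10],
  [8.5,[0,0,0],-10],
  [8.5,[0,0,0],-10],
  [8.5,[0,0,0],-2],
  [8.5,[0,0,0],0],
])

```text
t: 28.15
tool_pos: [0.6344, 0.163, 0.1388]
tool_rot: [0.362, 3.12, 0.0]
contact_force: [0.2, -0.2, -0.6]
opening: 0.085
grip_force: 0.0
```

```bash
python3 plan.py 441.5 320.5 60 76.8
```

```text
t 28.1 pos [634.4 163.  138.8] psi 76.8 q6 -69 turn -0.0 shift cm after turn [22.38 10.93  7.88]
```

>>> send_rows([
  [8.5,[4.5,2.2,0],0],
  [8.5,[4.5,2.2,0],0],
  [8.5,[4.5,2.2,0],0],
  [8.5,[4.5,2.2,0],0],
  [8.5,[4.5,2.2,3],0],
  [8.5,[0,0,5],0],
  [8.5,[0,0,0],0],
  [8.5,[0,0,0],0],
])

```text
t: 29.15
tool_pos: [0.4413, 0.3215, 0.0596]
tool_rot: [0.361, 3.119, 0.002]
contact_force: [-0.7, 0.1, 1.3]
opening: 0.0851
grip_force: 0.0
```

```bash
python3 plan.py 441.5 320.5 10 76.8
python3 - <<'E'
from station import ctrl
from h import *
d=ctrl.get_image("wrist");P=world(d)
m=(abs(P[...,0]-.442)<.06)&(abs(P[...,1]-.32)<.06)&(P[...,2]>.011)&(P[...,2]<.024);q=P[m];print("end",rect(q) if len(q)>5 else 0)
d=ctrl.get_image("top");P=world(d)
for n,a,b,x,y in(("plate",.029,.04,.611,-.163),("hum",.08,.093,.635,.163),("beaker",.03,.08,.457,.008)):
    m=(abs(P[...,0]-x)<.05)&(abs(P[...,1]-y)<.05)&(P[...,2]>a)&(P[...,2]<b);q=P[m];print(n,rect(q) if len(q)>5 else 0)
E
```

```text
t 29.1 pos [441.3 321.5  59.6] psi 76.8 q6 -49 turn -0.0 shift cm after turn [-0.04 -0.09  4.96]
end (array([441.4, 323.1]), array([63.8, 44.1]), -13.0, 'z 16.0', 5817)
plate (array([ 611.7, -162.4]), array([80.2, 54.3]), 7.0, 'z 33.2', 526)
hum (array([633.3, 162.1]), array([47.8, 46.9]), 51.7, 'z 86.3', 235)
beaker (array([454.9,   6.8]), array([50. , 47.6]), 88.7, 'z 60.1', 128)
```

The humidifier stands at the manifold middle and the beaker has not moved. The end plate measures 63.8x44.1 at z 16, which fits. Descend and grip.

>>> send_rows([
  [7,[0,0.2,3],0],
  [5.4,[0,0,3],0],
  [5.4,[0,0,0],0],
  [5.4,[0,0,0],0],
  [5.4,[0,0,1],0],
  [5.4,[0,0,0.5],0],
  [5.4,[0,0,0.3],0],
  [5.4,[0,0,0.2],0],
  [5.4,[0,0,0],0],
  [5.4,[0,0,0],0],
])

```text
t: 30.5
tool_pos: [0.4406, 0.3232, -0.022]
tool_rot: [0.359, 3.121, 0.0]
contact_force: [-0.2, -0.2, 0.7]
opening: 0.054
grip_force: 0.0
```

>>> send_rows([
  [3.5,[0,0,0],0],
  [3.5,[0,0,0],0],
  [3.5,[0,0,0],0],
  [3.5,[0,0,0],0],
])

```text
t: 31.0
tool_pos: [0.441, 0.3235, -0.0215]
tool_rot: [0.359, 3.12, 0.001]
contact_force: [0.6, -0.3, 4.4]
opening: 0.0421
grip_force: 41.1
```

>>> send_rows([
  [3.5,[0,0,-2],0],
  [3.5,[0,0,-5],0],
  [3.5,[0,0,-5],0],
  [3.5,[0,0,-5],0],
  [3.5,[0,0,0],-10],
  [3.5,[0,0,0],-10],
  [3.5,[0,0,0],0],
  [3.5,[0,0,0],0],
])

```text
t: 32.0
tool_pos: [0.4402, 0.323, 0.1479]
tool_rot: [0.184, -3.136, 0.0]
contact_force: [0.1, -0.9, 0.3]
opening: 0.0417
grip_force: 41.0
```

```bash
python3 plan.py 611.7 -162.4 145 97
```

```text
t 32.0 pos [440.2 323.  147.9] psi 96.7 q6 -68 turn -0.3 shift cm after turn [-11.11 -50.27   0.29]
```

>>> send_rows([
  [3.5,[-1.2,-5.6,0],0],
  [3.5,[-1.2,-5.6,0],0],
  [3.5,[-1.2,-5.6,0],0],
  [3.5,[-1.2,-5.6,0],0],
  [3.5,[-1.2,-5.6,0],0],
  [3.5,[-1.2,-5.6,0],0],
  [3.5,[-1.2,-5.6,0],0],
  [3.5,[-1.3,-5.6,0],0],
  [3.5,[-1.3,-5.5,0],0],
  [3.5,[0,0,0],0],
])

```text
t: 33.25
tool_pos: [0.6102, -0.1666, 0.1475]
tool_rot: [0.178, -3.136, 0.001]
contact_force: [-0.1, 0.6, -1.3]
opening: 0.0417
grip_force: 41.1
```

>>> send_rows([
  [3.5,[0,0,4],0],
  [3.5,[0,0,4],0],
  [3.5,[0,0,1.5],0],
  [3.5,[0,0,0],0],
  [3.5,[0,0,0],0],
])

```text
t: 33.88
tool_pos: [0.6112, -0.1633, 0.0551]
tool_rot: [-0.188, 3.133, -0.002]
contact_force: [0.8, -0.1, -0.9]
opening: 0.0422
grip_force: 41.2
```

```bash
python3 plan.py 611.7 -162.4 14 97
python3 - <<'E'
from station import ctrl
from h import *
d=ctrl.get_image("wrist");P=world(d); f=d["frame"].astype(int)
z0=ctrl.get_obs()["tool_pos"][2]+.0215
for n,a,b in(("flow",.03,.038),("end",z0+.012,z0+.022)):
    m=(abs(P[...,0]-.611)<.06)&(abs(P[...,1]+.163)<.05)&(P[...,2]>a)&(P[...,2]<b);q=P[m];print(n,rect(q) if len(q)>5 else 0)
cv2.imwrite("pics/w8.png",cv2.cvtColor(d["frame"],cv2.COLOR_RGB2BGR))
E
```

```text
t 33.9 pos [ 611.2 -163.3   55.1] psi 96.9 q6 -119 turn -0.1 shift cm after turn [-0.06  0.08  4.11]
flow (array([ 582.1, -165.1]), array([54.1, 21.5]), -83.3, 'z 33.9', 3281)
end (array([ 612.2, -163.1]), array([67.2, 64.2]), -82.9, 'z 92.6', 12877)
```

View pics/w8.png

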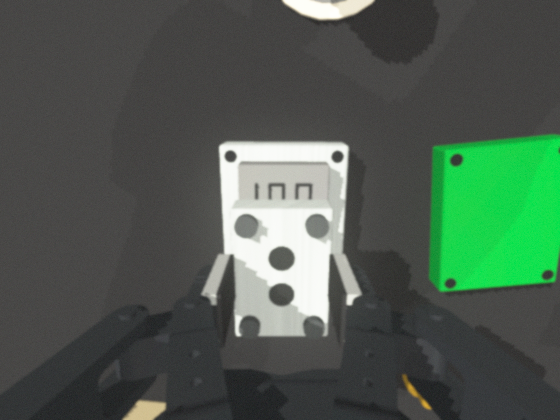

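The end plate (centre (281,270)) is aligned over the flow plate ((283,165) far edge). Computed offset is about 1.5 mm. Lower.

>>> send_rows([
  [3.5,[0,0.1,2],0],
  [3.5,[0,0,1.5],0],
  [3.5,[0,0,0.5],0],
  [3.5,[0,0,0],0],
  [3.5,[0,0,0],0],
])

```text
t: 34.55
tool_pos: [0.6093, -0.1619, 0.0125]
tool_rot: [0.188, -3.135, -0.001]
contact_force: [-1.2, 1.5, 1.2]
opening: 0.0423
grip_force: 41.4
```

>>> send_rows([
  [3.5,[0,0,0.15],0],
  [3.5,[0,0,0],0],
  [3.5,[0,0,0],0],
])

```text
t: 34.92
tool_pos: [0.6094, -0.162, 0.0125]
tool_rot: [0.188, -3.135, -0.001]
contact_force: [-6.1, 1.8, 8.3]
opening: 0.0416
grip_force: 42.3
```

>>> send_rows([
  [4.6,[0,0,0],0],
  [5.2,[0,0,0],0],
  [6,[0,0,0],0],
  [6,[0,0,-3],0],
  [8,[0,0,-5],0],
  [8,[0,0,-5],0],
  [8,[6,0,0],0],
  [8,[6,0,0],0],
  [8,[6,0,0],0],
  [8,[0,0,0],0],
])

```text
t: 36.17
tool_pos: [0.4275, -0.1831, 0.1399]
tool_rot: [0.184, -3.135, -0.001]
contact_force: [-0.3, 0.2, 0.5]
opening: 0.0799
grip_force: 0.0
```

>>> send_rows([
  [8,[0,-6,0],0],
  [8,[0,-6,0],0],
  [8,[0,-6,0],0],
  [8,[0,-6,0],0],
  [8,[0,0,0],0],
  [8,[0,0,0],0],
])

```text
t: 36.92
tool_pos: [0.4601, -0.4218, 0.1408]
tool_rot: [0.188, -3.136, -0.001]
contact_force: [-0.4, 0.4, 0.1]
opening: 0.0798
grip_force: 0.0
```

Run:
```python
from station import ctrl
from h import *
d=ctrl.get_image("top");P=world(d)
for n,a,b,x,y in(("end",.043,.06,.611,-.163),("flow",.029,.06,.611,-.163),("trap",.05,.07,.445,-.157),("hum",.08,.093,.635,.163),("beaker",.03,.08,.457,.008)):
    m=(abs(P[...,0]-x)<.05)&(abs(P[...,1]-y)<.05)&(P[...,2]>a)&(P[...,2]<b);q=P[m];print(n,rect(q) if len(q)>5 else 0)
cv2.imwrite("pics/f.png",cv2.cvtColor(cv2.resize(d["frame"][100:260,100:440],None,fx=2.3,fy=2.3,interpolation=cv2.INTER_CUBIC),cv2.COLOR_RGB2BGR))
```

```text
end (array([ 608.4, -162.2]), array([70.7, 43.9]), 6.3, 'z 48.9', 395)
flow (array([ 611.8, -162.4]), array([80.5, 53.9]), 6.7, 'z 46.9', 586)
trap (array([ 446.1, -155.6]), array([44. , 42.3]), 56.8, 'z 55.8', 225)
hum (array([633.8, 161.1]), array([48.9, 46.8]), 26.5, 'z 85.8', 245)
beaker (array([454.7,   6.8]), array([49.9, 47.5]), 89.1, 'z 61.4', 127)
```

View pics/f.png

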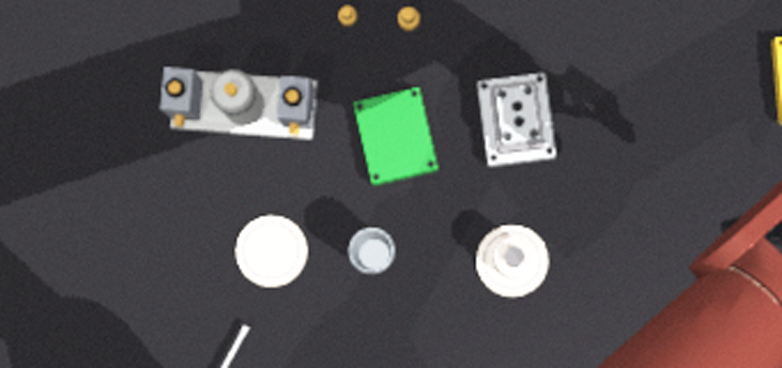

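The final view shows the end plate on the flow plate on the block (515,118), the humidifier between the valves (232,90), the trap on the right pad (512,258) and the beaker unmoved (372,250). All offsets are within tolerance.

```bash
python3 -c "
from station import ctrl
print(ctrl.finish_job())"
```

```text
the job is handed in; nothing more can be done
None
```

The job is handed in at about 37 s of the 115 s allowed, with no verdict returned: by my last top-camera measurements the end plate and flow plate are stacked on the block, the humidifier is midway on the manifold base and the trap is on the right pad, all within tolerance, and the beaker did not move.

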